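# Free the controller from the programming fixture

## Robot

A 6-joint arm with a two-finger parallel gripper is mounted at the origin on a cart in front of the work surface, level with it; the furniture and walls round the work are solid. World frame = base frame: x ahead of the robot, y to its left, z up, the work surface at z = 0. Lengths are in m, angles in rad, forces in N, time in s.
With the tool pointing down it reaches from about 0.375 to 0.9 m from the base axis. Payload 3.1 kg.
Tool frame: the origin (TCP) lies where the fingers leave the gripper's body, on its centre line; the fingertips stand 73 mm ahead of it and the grasp point (between the pads) lies 54 mm ahead of it; z points along the fingers, y is the line along which they close (so a half turn about z gives the same grasp; the last joint's range is limited). The gripper opens to 85 mm and grips with 20 to 120 N. Pads are 22 mm wide; open, the fingers measure 114 mm over their backs; the gripper's body (76 mm by 85 mm) begins 54 mm behind the grasp point. The pads swing forward as they close: fully open they stand 13 mm farther back than shut.
Start: joints at [1.091, 0.527, 1.433, -0, 1.181, -0.178], TCP at [0.185, 0.597, 0.304] pointing down, gripper open.
Joint ranges: [-3.08, 3.08], [-0.75, 2.2], [0.22, 2.44], [-1.43, 4.57], [0, 2.65], [-2.85, 2.85]. Speed limits (rad/s): [2.79, 2.79, 3.14, 3.14, 3.14, 3.14].

## Interface

Orientations are given as a unit quaternion [x, y, z, w].
In Python, from station import manip gives the robot as it stands.
- The arm moves only by the shell command python3 -m crank 'ROWS' [FORCE]. ROWS is JSON, a list of rows, each an object with "dp": the shift along the tool's x, y, z normalised to -1 to 1, where 1 is 50 cm, a list of three; "delta_rot": the turn, a rotation vector about the tool's x, y, z normalised to -1 to 1, where 1 is 2 pi rad, a list of three; "fingers": the opening, from -1 (shut) to 1 (fully open). A call has 1 to 12 rows; each row shifts and turns the commanded pose from where the row before left it, along the tool's axes as they then stand; what a row does not reach is not made up. A row lasts 1/12 s, in which the tool goes at most 41.7 mm and 7.16 degrees, less where a joint would pass 70% of its speed; a pose out of reach is approached as far as the arm can. A call with a number of a shift or a turn outside -1 to 1 is refused whole. A call with a gripper value outside its range is refused whole. The fingers move at their own pace and stop on an object; FORCE is the grip in N (left out, the last holds). Time passes only in rows, so rows that do not move let the fingers close. It gives the time, the measured TCP pose, the force, the opening and the grip force at its end, in the units of the state.
- manip.sense(): the state, without advancing time (a new reading comes with each control period).
- manip.snapshot(name): name is "side" or "top"; returns (picture, depth): 480x640x3 uint8, red, green, blue; 480x640 float32, m along the optical axis (not along the pixel's ray), 0 where there is no reading.
- manip.camera_model(name): a dict with "fx", "fy", "cx", "cy" (pixels), "origin" and "attitude" of the camera in the world. Camera axes: x right, y up, looking along -z (the intrinsics and any distortion apply to the point x, -y, -z); pixel columns grow to the right and rows downward; lengths in m; the calibration is good to about 2 mm. A picture is of the moment at which its call begins. camera_model takes no time and is no camera call.
- manip.sign_off(): hands the job in; it is judged then, once.
The state is a dict: "t": time; "q": joint angles; "qd": joint speeds; "tau": joint torques, N m; "tcp_pos": TCP position; "tool_rot": TCP orientation; "force": force on the tool from outside, world axes, zero at the start; "ft_torque": the same for the moment, N m; "finger_gap": opening from 0.0 (shut) to 1.0 (fully open); "gripper_force": force on a finger pad.
Only numpy, scipy, OpenCV 4.12 (cv2) and the standard library are available. Lean on these libraries where they do the work, as an engineer would, in place of code of your own. Each camera call takes 0.05 s, during which the arm holds its last target. There are 200 camera calls.

## Task

The controller in the programming fixture is finished and must be released for unloading. Without gripping anything, stroke the rim of the knurled clamping nut with a fingertip until it is loosened by two full turns (counter-clockwise seen from above), then push the blue clamping strap aside until it rests against its stop pin. Leave the controller lying in its nest and do not disturb the things around the fixture.

Things in the scene. Friction and masses are not known exactly. Their poses are not given: they have to be found in the camera images.
- fixture: programming fixture, screwed down: aluminium plate 108 x 148 x 12 mm, nest, vertical spindle (14 mm thick, top 95 mm above the bench), heel block. Origin on the spindle axis at bench height. z up; +y points from the spindle to the controller (centre 56 mm away); -x faces the robot. Plate x -54..54, y -47..101 mm; only strap, nut, spindle and stop pin are higher than 38 mm.
- nut_center (a point): centre of the knurled clamping nut, on the spindle axis, at mid-height: dark disc 56 mm across, 22 mm high, rim free to touch all round. 62.5 mm above the bench when tight, climbs 3 mm a turn; strap 2 mm below it. White paint mark on top and rim, in line with the white stripe on the strap at the start. Turns against 0.05 N m of friction, so a few newtons on the rim drag it; stays where left.
- nut_body (a joint): angle of the nut, rad: 0 tight (at the start), growing as it is loosened, counter-clockwise seen from above; 12.57 after two full turns. No stop near there. A spring lifts the strap with the nut, 3 mm a turn.
- strap_tip (a point): point in the free end of the blue clamping strap, at mid-thickness, 82 mm from the spindle axis; 43.5 mm above the bench when tight, rising with the nut. The strap is a flat bar 34 mm wide, 12 mm thick, round-ended (reaching 99 mm from the axis), lying across the controller on a rubber pad 4 mm thick, 24 mm across, 58 mm from the axis.
- strap_mid (a point): centre of the strap's bore, on the spindle axis at mid-thickness; its +y axis points along the strap to the free end, z up.
- strap_arm (a joint): swing of the strap about the spindle, rad: 0 over the controller (along the fixture's +y), growing counter-clockwise from above, toward the robot; 1.57 against the stop pin (along the fixture's -x). A dowel under its tail, 4.5 mm deep in the heel block, blocks the swing until the nut is about 1.5 turns loose; then it swings with 0.06 N m of friction and stays where left.
- nest_center (a point): centre of the nest floor, 12 mm above the bench, 56 mm from the spindle axis.
- edge_controller: small black controller in a vented case, 89 x 62 x 21 mm, lying loose in the nest; origin at the centre of its underside.
- hex_keys: red folding hex-key set, 20 x 62 x 20 mm, lying on the bench; leave alone. Origin: centre of its underside.
- usb_dongle: black radio dongle, 17 x 47 x 8 mm, on the bench; leave alone. Origin: centre of its underside.
- screwdriver_small: small black screwdriver, 153 mm long, on the bench; leave alone. Origin: underside at mid-length.
- tape_roll: roll of yellow tape, 74 mm across, 24 mm high, on the bench; leave alone. Origin: centre of its underside.
- solenoid_valve: brass solenoid valve with a black coil, 49 x 62 x 64 mm, standing on the bench; leave alone. Origin: centre of its underside.
- stop_pin (a point): top of the steel stop pin, 8 mm thick, 46 mm above the bench (lower than the nut), beside the strap's end position: 48 mm in front (-x) of the spindle axis and 22.5 mm to -y in the fixture's frame.
- long_nose_pliers: long-nose pliers with red handles, 169 mm long, on the bench; leave alone. Origin: underside at mid-length.

How it is judged:
On the way, in this order (a step that is already met when the one before it is completed fails the run):
1. the nut is two full turns loose (to a quarter turn), the strap still over the controller (value of joint nut_body between 11 and 14.14 rad and value of joint strap_arm below 0.25 rad), for 0.2 s.
2. the strap is swung aside to its stop (value of joint strap_arm above 1.45 rad), for 0.2 s.
At the end, for the whole second after the job is handed in: The nut stands two turns loose, to a quarter turn either way (11.0 to 14.14 rad); the strap has swung at least 1.45 rad, against its stop pin (1.57); the controller lies at rest in its nest, within 6 mm of the nest's centre (value of joint nut_body between 11 and 14.14 rad and value of joint strap_arm above 1.45 rad and linear speed of edge_controller below 0.02 m/s and distance between edge_controller and nest_center below 0.006 m); the robot touches nothing.
It fails at once if the controller is lifted or pushed out of its nest (distance between edge_controller and nest_center above 0.01 m).
It fails at once if the nut is taken between the fingers (horizontal distance between the grasp point and nut_center below 0.014 m and z of the grasp point in the frame of nut_center below 0.024 m).
It fails at once if the strap is taken between the fingers (x of the grasp point in the frame of strap_mid between -0.012 and 0.012 m and y of the grasp point in the frame of strap_mid between 0.03 and 0.105 m and z of the grasp point in the frame of strap_mid below 0.019 m).
It fails at once if a thing beside the fixture is moved by more than 15 mm (distance of any of hex_keys, usb_dongle, screwdriver_small, tape_roll, solenoid_valve, long_nose_pliers from where it was at the start of the episode above 0.015 m).
It also fails if it takes over 64 s, if anything falls off the work surface, if the arm or the gripper's body presses on something with over 40 N, if the wrist force passes 120 N, or if a joint passes its speed limit or range.

## Working session

There is one attempt and no reset: what is moved stays moved. The work goes in short steps, Python scripts to look and compute and a shell command to move; the robot and the scene stay as the last step left them, time stands still between calls to the robot, and variables do not carry over. Pictures are saved under pics/ and viewed, at most 10 in all, crops included, and the job is handed in when it is done.

```bash
mkdir -p pics; python3 - <<'E'
from station import manip
import cv2,numpy as np
for n in("side","top"):
    p,d=manip.snapshot(n); cv2.imwrite(f"pics/{n}0.png",p[:,:,::-1]); np.savez(f"pics/{n}0.npz",p=p,d=d)
    print(n,manip.camera_model(n))
print(manip.sense())
E
```

```text
side {'fx': 444.4659044230586, 'fy': 444.4659044230586, 'cx': 319.23838601125857, 'cy': 244.10892966229005, 'origin': array([ 0.40912322, -0.87628387,  0.64101145]), 'attitude': array([ 0.49680292, -0.03189282, -0.08176   ,  0.86341474])}
top {'fx': 486.22000698404617, 'fy': 486.22000698404617, 'cx': 317.8459010071631, 'cy': 243.20350648398707, 'origin': array([0.45438974, 0.09486776, 1.3320104 ]), 'attitude': array([ 0.01450222, -0.02414672, -0.70369521,  0.70994343])}
{'t': 0.1, 'q': array([ 1.09147257e+00,  5.28389301e-01,  1.43375948e+00, -8.82969050e-06,
        1.18142372e+00, -1.78533065e-01]), 'qd': array([-0.00100338, -0.001713  , -0.00095149,  0.00018228, -0.00018318,
       -0.00105924]), 'tau': array([-3.43951097e-04, -4.43306565e+01, -1.78586233e+01, -2.20489783e-04,
        3.92514310e-03, -2.53557815e-06]), 'tcp_pos': array([0.18493071, 0.5964893 , 0.30302612]), 'tool_rot': array([ 1.49827291e-01,  9.88711689e-01, -9.38171421e-04, -3.15910169e-04]), 'force': array([-0.15402087, -0.66693274,  0.54280323]), 'ft_torque': array([-0.01614874,  0.05108636,  0.02098618]), 'gripper_force': 0.0, 'finger_gap': 1.000266148257901}
```

View pics/top0.png

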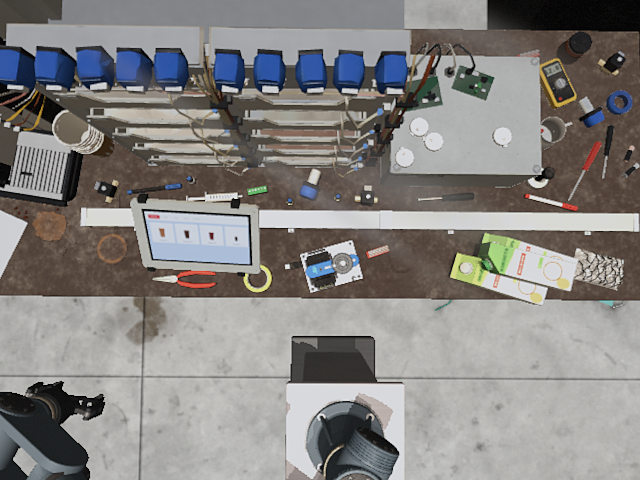

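View pics/side0.png

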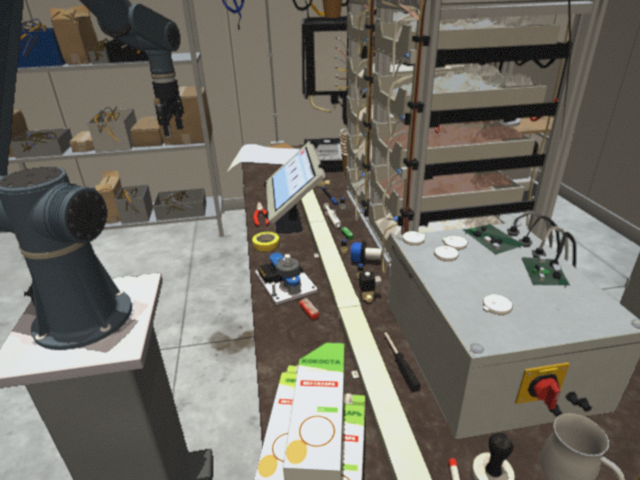

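The top view shows the fixture at about (333,266), with the nut at (346,262) and the strap pointing left to about (305,271). The hex keys are at (377,252), the tape at (258,279) and the monitor at (197,236). I'll crop this area and measure it.

```bash
cat > h.py <<'E'
import numpy as np,cv2
from scipy.spatial.transform import Rotation as R
from station import manip
def ray(n,u,v):
    c=manip.camera_model(n); d=np.array([(u-c['cx'])/c['fx'],-(v-c['cy'])/c['fy'],-1.])
    return np.array(c['origin']),R.from_quat(c['attitude']).as_matrix()@d
def onz(n,u,v,z):
    o,d=ray(n,u,v); return o+d*(z-o[2])/d[2]
def dep(n,u,v,D):
    o,d=ray(n,u,v); return o+d*D[int(v),int(u)]
E
python3 - <<'E'
from h import *
a=np.load('pics/top0.npz');p=a['p'];D=a['d']
s=np.load('pics/side0.npz')
c=cv2.resize(p[230:305,270:400],None,fx=6,fy=6,interpolation=cv2.INTER_CUBIC)[:,:,::-1]
c2=cv2.resize(s['p'][225:325,240:400],None,fx=5,fy=5,interpolation=cv2.INTER_CUBIC)[:,:,::-1]
cv2.imwrite('pics/crop.png',c); cv2.imwrite('pics/crop2.png',c2)
hsv=cv2.cvtColor(p,cv2.COLOR_RGB2HSV)
def rect(m,name,z):
    cs,_=cv2.findContours(m,cv2.RETR_EXTERNAL,cv2.CHAIN_APPROX_NONE); k=max(cs,key=cv2.contourArea)
    b=cv2.boxPoints(cv2.minAreaRect(k)); print(name,cv2.contourArea(k)); 
    for u,v in b: print(np.round([u,v],1),np.round(onz('top',u,v,z),4))
roi=np.zeros(p.shape[:2],np.uint8); roi[236:296,296:366]=255
rect(cv2.inRange(hsv,(0,0,150),(180,60,255))&roi,'plate',.012)
roi[:]=0; roi[240:290,300:345]=255
rect(cv2.inRange(hsv,(95,100,60),(125,255,255))&roi,'strap',.0495)
for u,v in((346,262),(346,257),(340,262),(310,271),(330,246),(197,236),(340,220)):print(u,v,np.round(dep('top',u,v,D),4))
E
```

```text
plate 282.0
[322.  247.3] [0.5157 0.0658 0.012 ]
[352.1 239.2] [ 0.5386 -0.016   0.012 ]
[356.1 254. ] [ 0.4983 -0.027   0.012 ]
[326.  262.1] [0.4756 0.0546 0.012 ]
strap 279.5
[304.4 266.1] [0.464  0.1126 0.0495]
[330.7 258.9] [0.4835 0.0434 0.0495]
[334.2 271.8] [0.4495 0.0339 0.0495]
[307.9 279. ] [0.43   0.103  0.0495]
346 262 [0.4752 0.0048 0.0751]
346 257 [0.4882 0.0048 0.0745]
340 262 [0.4748 0.0213 0.092 ]
310 271 [0.4512 0.0977 0.0489]
330 246 [0.5195 0.044  0.0101]
197 236 [0.5334 0.3707 0.1582]
340 220 [0.5885 0.0185 0.0326]
```

View pics/crop.png

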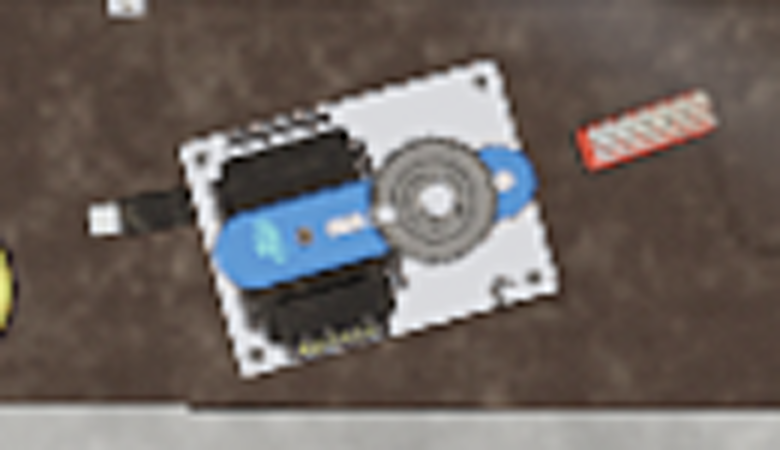

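View pics/crop2.png

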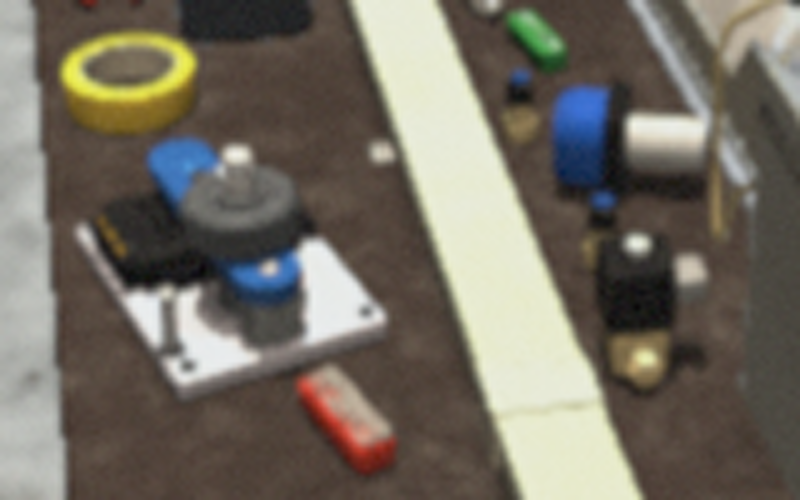

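The top crop shows the nut centred at crop (432,200), the spindle top at (437,200), and plate corners at (180,150), (490,60), (558,292) and (245,378). The strap points left and slightly down, with the dongle left of the plate and the hex keys on the right. The side crop shows the nut's top face at (240,198) and the stop pin at (168,290).

```bash
python3 - <<'E'
from h import *
f=lambda x,y:((x+.5)/6-.5+270,(y+.5)/6-.5+230)
g=lambda x,y:((x+.5)/5-.5+240,(y+.5)/5-.5+225)
print('nut',onz('top',*f(432,200),.0735),'spindle',onz('top',*f(437,200),.095),'side nut',onz('side',*g(240,198),.0735))
P=np.array([onz('top',*f(*c),.012)[:2] for c in((180,150),(490,60),(558,292),(245,378))]);print(P)
# fit frame: corners in fixture (x,y): (54,101),(54,-47),(-54,-47),(-54,101)
F=np.array([(54,101),(54,-47),(-54,-47),(-54,101)])/1000.
A=F-F.mean(0);B=P-P.mean(0);th=np.arctan2((A[:,0]*B[:,1]-A[:,1]*B[:,0]).sum(),(A*B).sum())
Rm=np.array([[np.cos(th),-np.sin(th)],[np.sin(th),np.cos(th)]]);o=P.mean(0)-Rm@F.mean(0)
print('yaw',np.degrees(th),'origin',o,'res',(P-o-(Rm@F.T).T)*1000)
print('side stop pin',onz('side',*g(168,290),.046),'pred',o+Rm@[-.048,-.0225])
E
```

```text
nut [0.47279935 0.01610678 0.0735    ] spindle [0.47250322 0.01533047 0.095     ] side nut [0.47334223 0.00690858 0.0735    ]
[[ 0.49531369  0.12647206]
 [ 0.53741384 -0.0137146 ]
 [ 0.43263982 -0.04497548]
 [ 0.39282191  0.09611697]]
yaw 16.34895578806212 origin [0.47214746 0.01506648] res [[-0.22012504 -0.71077741]
 [ 0.21998984  1.1181989 ]
 [-0.92099782  0.2578841 ]
 [ 0.92113302 -0.66530558]]
side stop pin [ 0.4347688  -0.02162439  0.046     ] pred [ 0.43242178 -0.0200351 ]
```

```bash
r='see'; python3 -m crank '[{"dp":[-0.0488,-0.0516,0.01],"delta_rot":[0,0,0],"fingers":-1},{"dp":[-0.0488,-0.0516,0.01],"delta_rot":[0,0,0],"fingers":-1},{"dp":[-0.0488,-0.0516,0.01],"delta_rot":[0,0,0],"fingers":-1},{"dp":[-0.0488,-0.0516,0.01],"delta_rot":[0,0,0],"fingers":-1},{"dp":[-0.0488,-0.0516,0.01],"delta_rot":[0,0,0],"fingers":-1},{"dp":[-0.0488,-0.0516,0.01],"delta_rot":[0,0,0],"fingers":-1},{"dp":[-0.0488,-0.0516,0.01],"delta_rot":[0,0,0],"fingers":-1},{"dp":[-0.0488,-0.0516,0.01],"delta_rot":[0,0,0],"fingers":-1},{"dp":[-0.0488,-0.0516,0.01],"delta_rot":[0,0,0],"fingers":-1},{"dp":[-0.0488,-0.0516,0.01],"delta_rot":[0,0,0],"fingers":-1}]'
```

```text
t: 0.93
tcp_pos: [0.342, 0.2767, 0.2536]
tool_rot: [0.15, 0.989, -0.0, -0.0]
force: [0.5, 1.5, -0.2]
finger_gap: -0.004
gripper_force: 0.0
```

```bash
python3 -m crank '[{"dp":[-0.0488,-0.0516,0.01],"delta_rot":[0,0,0],"fingers":-1},{"dp":[-0.0488,-0.0516,0.01],"delta_rot":[0,0,0],"fingers":-1},{"dp":[-0.0488,-0.0516,0.01],"delta_rot":[0,0,0],"fingers":-1},{"dp":[-0.0488,-0.0516,0.01],"delta_rot":[0,0,0],"fingers":-1},{"dp":[-0.0488,-0.0516,0.01],"delta_rot":[0,0,0],"fingers":-1},{"dp":[-0.0488,-0.0516,0.01],"delta_rot":[0,0,0],"fingers":-1},{"dp":[-0.0488,-0.0516,0.01],"delta_rot":[0,0,0],"fingers":-1},{"dp":[-0.0488,-0.0516,0.01],"delta_rot":[0,0,0],"fingers":-1},{"dp":[-0.0488,-0.0516,0.01],"delta_rot":[0,0,0],"fingers":-1},{"dp":[-0.0488,-0.0516,0.01],"delta_rot":[0,0,0],"fingers":-1},{"dp":[0,0,0],"delta_rot":[0,0,0],"fingers":-1}]'
```

```text
t: 1.85
tcp_pos: [0.5026, -0.0463, 0.2034]
tool_rot: [0.152, 0.988, -0.001, 0.003]
force: [0.8, -0.4, 0.2]
finger_gap: 0.001
gripper_force: 0.0
```

```bash
python3 -m crank '[{"dp":[0,0,0],"delta_rot":[0,0,0.019],"fingers":-1},{"dp":[0,0,0],"delta_rot":[0,0,0.019],"fingers":-1},{"dp":[0,0,0],"delta_rot":[0,0,0.019],"fingers":-1},{"dp":[0,0,0],"delta_rot":[0,0,0.019],"fingers":-1},{"dp":[0,0,0],"delta_rot":[0,0,0.019],"fingers":-1},{"dp":[0,0,0],"delta_rot":[0,0,0.019],"fingers":-1},{"dp":[0,0,0],"delta_rot":[0,0,0.019],"fingers":-1},{"dp":[0,0,0],"delta_rot":[0,0,0.019],"fingers":-1},{"dp":[0,0,0],"delta_rot":[0,0,0.019],"fingers":-1},{"dp":[0,0,0],"delta_rot":[0,0,0.019],"fingers":-1},{"dp":[0,0,0],"delta_rot":[0,0,0.019],"fingers":-1},{"dp":[0,0,0],"delta_rot":[0,0,0.019],"fingers":-1}]'
```

```text
t: 2.85
tcp_pos: [0.4979, -0.04, 0.2037]
tool_rot: [0.764, 0.645, -0.0, -0.0]
force: [-0.5, -0.8, 0.4]
finger_gap: -0.002
gripper_force: 0.0
```

```bash
python3 -m crank '[{"dp":[0,0,0],"delta_rot":[0,0,0.019],"fingers":-1},{"dp":[0,0,0],"delta_rot":[0,0,0.019],"fingers":-1},{"dp":[0,0,0],"delta_rot":[0,0,0.019],"fingers":-1},{"dp":[0,0,0],"delta_rot":[0,0,0.019],"fingers":-1},{"dp":[0,0,0],"delta_rot":[0,0,0.019],"fingers":-1},{"dp":[0,0,0],"delta_rot":[0,0,0.019],"fingers":-1},{"dp":[0,0,0],"delta_rot":[0,0,0.019],"fingers":-1},{"dp":[0,0,0],"delta_rot":[0,0,0.019],"fingers":-1},{"dp":[0,0,0],"delta_rot":[0,0,0.019],"fingers":-1},{"dp":[0,0,0],"delta_rot":[0,0,0.019],"fingers":-1},{"dp":[0,0,0],"delta_rot":[0,0,0.019],"fingers":-1},{"dp":[0,0,0],"delta_rot":[0,0,0.019],"fingers":-1}]'; cat > st.py <<'E'
from h import *
s=manip.sense();M=R.from_quat(s['tool_rot']).as_matrix();C=np.array([.4725,.0145])
d=s['tcp_pos'][:2]-C;F=M.T@s['force']
print('t',round(s['t'],2),'tcp',s['tcp_pos'].round(4),'yaw',np.degrees(np.arctan2(M[1,0],M[0,0])).round(2),'orbit',np.degrees(np.arctan2(d[1],d[0])).round(2),'rho',np.hypot(*d).round(4),'tilt',M[2,:2].round(4),'q6',s['q'][5].round(3),'Ftool',F.round(1),'C in tool mm',(M[:2,:2].T@-d*1000).round(1))
E
python3 st.py
```

```text
t: 3.85
tcp_pos: [0.4979, -0.04, 0.2037]
tool_rot: [1.0, -0.015, -0.0, -0.0]
force: [-0.2, -0.0, -0.4]
finger_gap: 0.005
gripper_force: 0.0
t 3.85 tcp [ 0.4979 -0.04    0.2037] yaw -1.72 orbit -64.98 rho 0.0602 tilt [-0.0009 -0.0003] q6 1.297 Ftool [-0.2  0.   0.4] C in tool mm [-27.1 -53.7]
```

```bash
python3 -m crank '[{"dp":[0,0,0.0141],"delta_rot":[0,0,0.0176],"fingers":-1},{"dp":[0,0,0.0141],"delta_rot":[0,0,0.0176],"fingers":-1},{"dp":[0,0,0.0141],"delta_rot":[0,0,0.0176],"fingers":-1},{"dp":[0,0,0.0141],"delta_rot":[0,0,0.0176],"fingers":-1},{"dp":[0,0,0.0141],"delta_rot":[0,0,0.0176],"fingers":-1},{"dp":[0,0,0.0141],"delta_rot":[0,0,0.0176],"fingers":-1},{"dp":[0,0,0.0141],"delta_rot":[0,0,0.0176],"fingers":-1},{"dp":[0,0,0.0141],"delta_rot":[0,0,0.0176],"fingers":-1},{"dp":[0,0,0.0141],"delta_rot":[0,0,0.0176],"fingers":-1},{"dp":[0,0,0.0141],"delta_rot":[0,0,0.0176],"fingers":-1},{"dp":[0,0,0],"delta_rot":[0,0,0],"fingers":-1}]' >/dev/null; python3 st.py
python3 -m crank '[{"dp":[-0.01,0,0],"delta_rot":[0,0,0],"fingers":-1},{"dp":[-0.01,0,0],"delta_rot":[0,0,0],"fingers":-1},{"dp":[-0.01,0,0],"delta_rot":[0,0,0],"fingers":-1},{"dp":[-0.004,0,0],"delta_rot":[0,0,0],"fingers":-1},{"dp":[0,0,0],"delta_rot":[0,0,0],"fingers":-1}]'>/dev/null; python3 st.py
```

```text
t 4.77 tcp [ 0.4974 -0.0399  0.1322] yaw -64.85 orbit -65.38 rho 0.0598 tilt [-0.0021  0.0022] q6 2.398 Ftool [ 0.1 -0.4 -0.3] C in tool mm [-59.8  -0.6]
t 5.18 tcp [ 0.4906 -0.0243  0.1338] yaw -64.66 orbit -64.97 rho 0.0428 tilt [-0.0002  0.0001] q6 2.422 Ftool [ 0.  -1.1 -0.7] C in tool mm [-42.8  -0.2]
```

Approach in small steps to find contact.

```bash
python3 -m crank '[{"dp":[-0.002,0,0],"delta_rot":[0,0,0],"fingers":-1},{"dp":[-0.002,0,0],"delta_rot":[0,0,0],"fingers":-1},{"dp":[0,0,0],"delta_rot":[0,0,0],"fingers":-1}]'>/dev/null; python3 st.py
python3 -m crank '[{"dp":[-0.002,0,0],"delta_rot":[0,0,0],"fingers":-1},{"dp":[-0.002,0,0],"delta_rot":[0,0,0],"fingers":-1},{"dp":[0,0,0],"delta_rot":[0,0,0],"fingers":-1}]'>/dev/null; python3 st.py
python3 -m crank '[{"dp":[-0.002,0,0],"delta_rot":[0,0,0],"fingers":-1},{"dp":[0,0,0],"delta_rot":[0,0,0],"fingers":-1}]'>/dev/null; python3 st.py
```

```text
t 5.43 tcp [ 0.4903 -0.0233  0.1335] yaw -64.75 orbit -64.79 rho 0.0417 tilt [ 0.0001 -0.0002] q6 2.425 Ftool [-0.   0.3 -0.4] C in tool mm [-41.7  -0. ]
t 5.68 tcp [ 0.4892 -0.0214  0.1334] yaw -64.75 orbit -64.99 rho 0.0396 tilt [-0.0002  0.0002] q6 2.429 Ftool [ 0.1 -0.1  0.5] C in tool mm [-39.6  -0.2]
t 5.85 tcp [ 0.4892 -0.0209  0.1334] yaw -64.73 orbit -64.77 rho 0.0392 tilt [ 0.001  -0.0003] q6 2.43 Ftool [1.9 1.2 0.5] C in tool mm [-39.2  -0. ]
```

```bash
python3 -m crank '[{"dp":[-0.002,0,0],"delta_rot":[0,0,0],"fingers":-1},{"dp":[0,0,0],"delta_rot":[0,0,0],"fingers":-1}]'>/dev/null; python3 st.py
python3 -m crank '[{"dp":[-0.002,0,0],"delta_rot":[0,0,0],"fingers":-1},{"dp":[0,0,0],"delta_rot":[0,0,0],"fingers":-1}]'>/dev/null; python3 st.py
```

```text
t 6.02 tcp [ 0.4894 -0.0206  0.1336] yaw -64.71 orbit -64.28 rho 0.0389 tilt [ 0.0025 -0.0012] q6 2.432 Ftool [5.  2.4 0.9] C in tool mm [-38.9   0.3]
t 6.18 tcp [ 0.4897 -0.0202  0.1336] yaw -64.69 orbit -63.62 rho 0.0387 tilt [ 0.0041 -0.0024] q6 2.433 Ftool [6.6 0.9 2. ] C in tool mm [-38.7   0.7]
```

```bash
python3 -m crank '[{"dp":[-0.0004,-0.0076,0],"delta_rot":[0,0,-0.01667],"fingers":-1},{"dp":[-0.0004,-0.0076,0],"delta_rot":[0,0,-0.01667],"fingers":-1},{"dp":[-0.0004,-0.0076,0],"delta_rot":[0,0,-0.01667],"fingers":-1},{"dp":[-0.0004,-0.0076,0],"delta_rot":[0,0,-0.01667],"fingers":-1},{"dp":[-0.0004,-0.0076,0],"delta_rot":[0,0,-0.01667],"fingers":-1},{"dp":[-0.0004,-0.0076,0],"delta_rot":[0,0,-0.01667],"fingers":-1}]'>/dev/null; python3 st.py;  python3 - <<'E'
from h import *
p,_=manip.snapshot('top');q,_=manip.snapshot('side')
c=cv2.resize(p[235:295,295:375],None,fx=5,fy=5,interpolation=cv2.INTER_CUBIC)[:,:,::-1]
c2=cv2.resize(q[235:295,255:335],None,fx=5,fy=5,interpolation=cv2.INTER_CUBIC)[:,:,::-1]
cv2.imwrite('pics/a.png',np.hstack([c,c2]))
E
```

```text
t 6.68 tcp [ 0.5071 -0.0045  0.1339] yaw -28.45 orbit -28.77 rho 0.0395 tilt [ 0.0065 -0.001 ] q6 1.839 Ftool [ 3.5  1.9 -0.1] C in tool mm [-39.5  -0.2]
```

View pics/a.png

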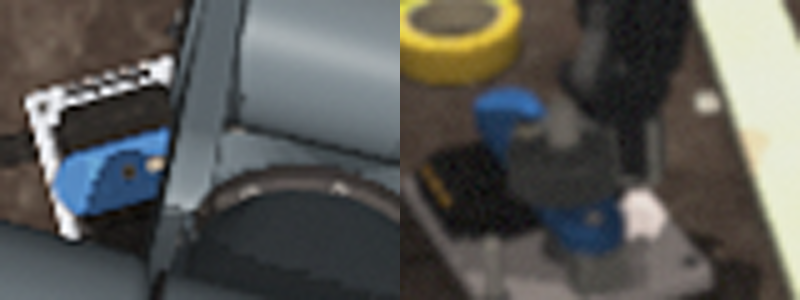

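The top view is blocked by the arm. In the side view the nut is clear at about (565,165), but the paint mark is hidden on its far side. I'll add some preload and continue.

```bash
python3 -m crank '[{"dp":[-0.003,-0.0076,0],"delta_rot":[0,0,-0.01667],"fingers":-1},{"dp":[-0.0014,-0.0076,0],"delta_rot":[0,0,-0.01667],"fingers":-1},{"dp":[-0.0004,-0.0076,0],"delta_rot":[0,0,-0.01667],"fingers":-1},{"dp":[-0.0004,-0.0076,0],"delta_rot":[0,0,-0.01667],"fingers":-1},{"dp":[-0.0004,-0.0076,0],"delta_rot":[0,0,-0.01667],"fingers":-1},{"dp":[-0.0004,-0.0076,0],"delta_rot":[0,0,-0.01667],"fingers":-1},{"dp":[-0.0004,-0.0076,0],"delta_rot":[0,0,-0.01667],"fingers":-1},{"dp":[-0.0004,-0.0076,0],"delta_rot":[0,0,-0.01667],"fingers":-1}]'>/dev/null; python3 st.py
```

```text
t 7.45 tcp [0.51   0.0265 0.1344] yaw 19.34 orbit 17.73 rho 0.0394 tilt [0.011 0.005] q6 1.064 Ftool [7.2 2.3 1.5] C in tool mm [-39.4  -1.1]
```

```bash
python3 -m crank '[{"dp":[-0.0004,-0.0076,0],"delta_rot":[0,0,-0.01667],"fingers":-1},{"dp":[-0.0004,-0.0076,0],"delta_rot":[0,0,-0.01667],"fingers":-1},{"dp":[-0.0004,-0.0076,0],"delta_rot":[0,0,-0.01667],"fingers":-1},{"dp":[-0.0004,-0.0076,0],"delta_rot":[0,0,-0.01667],"fingers":-1},{"dp":[-0.0004,-0.0076,0],"delta_rot":[0,0,-0.01667],"fingers":-1},{"dp":[-0.0004,-0.0076,0],"delta_rot":[0,0,-0.01667],"fingers":-1},{"dp":[-0.0004,-0.0076,0],"delta_rot":[0,0,-0.01667],"fingers":-1},{"dp":[-0.0004,-0.0076,0],"delta_rot":[0,0,-0.01667],"fingers":-1},{"dp":[-0.0004,-0.0076,0],"delta_rot":[0,0,-0.01667],"fingers":-1}]'>/dev/null; python3 st.py;  python3 - <<'E'
from h import *
p,_=manip.snapshot('top');q,_=manip.snapshot('side')
c=cv2.resize(p[235:295,295:375],None,fx=5,fy=5,interpolation=cv2.INTER_CUBIC)[:,:,::-1]
c2=cv2.resize(q[235:295,255:335],None,fx=5,fy=5,interpolation=cv2.INTER_CUBIC)[:,:,::-1]
cv2.imwrite('pics/b.png',np.hstack([c,c2]))
E
```

```text
t 8.2 tcp [0.4847 0.0513 0.1345] yaw 73.27 orbit 71.7 rho 0.0388 tilt [0.005  0.0081] q6 0.161 Ftool [11.   2.9 -3.8] C in tool mm [-38.8  -1.1]
```

View pics/b.png

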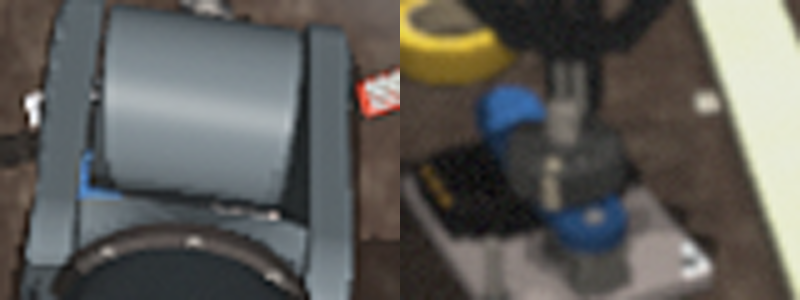

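The side view now shows the white mark on the nut's near-left rim, at about (552,180) with its top end at (553,162). I'll compute its azimuth.

```bash
python3 - <<'E'
from h import *
# side-view offset: calibrate centre by spindle-based prediction; compare with both centre estimates
for z,(x,y) in((.0746,(153,162)),(.064,(152,182))):
    P=onz('side',(x+.5)/5-.5+255,(y+.5)/5-.5+235,z)
    for C in((.4725,.0145),(.473,.012)): d=P[:2]-C; print(z,P.round(4),np.degrees(np.arctan2(d[1],d[0]))%360,np.hypot(*d))
E
```

```text
0.0746 [ 0.4664 -0.0056  0.0746] 253.04585715206213 0.021004226821214843
0.0746 [ 0.4664 -0.0056  0.0746] 249.3634530219312 0.018797493306909625
0.064 [ 0.4651 -0.0062  0.064 ] 250.4708127733169 0.02200380762782693
0.064 [ 0.4651 -0.0062  0.064 ] 246.6971338376158 0.019857828399211165
```

No slip: the nut has turned about 140°. I'll continue this stroke in two sections.

```bash
python3 -m crank '[{"dp":[0.0012,-0.0076,0],"delta_rot":[0,0,-0.01667],"fingers":-1},{"dp":[-0.0004,-0.0076,0],"delta_rot":[0,0,-0.01667],"fingers":-1},{"dp":[-0.0004,-0.0076,0],"delta_rot":[0,0,-0.01667],"fingers":-1},{"dp":[-0.0004,-0.0076,0],"delta_rot":[0,0,-0.01667],"fingers":-1},{"dp":[-0.0004,-0.0076,0],"delta_rot":[0,0,-0.01667],"fingers":-1},{"dp":[-0.0004,-0.0076,0],"delta_rot":[0,0,-0.01667],"fingers":-1},{"dp":[-0.0004,-0.0076,0],"delta_rot":[0,0,-0.01667],"fingers":-1},{"dp":[-0.0004,-0.0076,0],"delta_rot":[0,0,-0.01667],"fingers":-1}]'>/dev/null; python3 st.py
```

```text
t 8.97 tcp [0.4512 0.0472 0.1334] yaw 121.42 orbit 123.09 rho 0.039 tilt [ 0.0017 -0.0013] q6 -0.693 Ftool [ 0.3 -0.4 -0.3] C in tool mm [-39.    1.1]
```

```bash
sed -i "s/C=np.array.*/C=np.array([.4742,.0147])/; s/'rho',/'tiprho',(np.hypot(*d)*1000+73*M[2,0]).round(2),'rho',/" st.py; python3 -m crank '[{"dp":[-0.003,0,0],"delta_rot":[0,0,0],"fingers":-1},{"dp":[-0.003,0,0],"delta_rot":[0,0,0],"fingers":-1},{"dp":[0,0,0],"delta_rot":[0,0,0],"fingers":-1}]'>/dev/null; python3 st.py
```

```text
t 9.22 tcp [0.4511 0.0456 0.1332] yaw 120.92 orbit 126.7 tiprho 39.03 rho 0.0386 tilt [ 0.0062 -0.0044] q6 -0.691 Ftool [ 7.9  0.8 -4.4] C in tool mm [-38.4   3.9]
```

```bash
python3 -m crank '[{"dp":[-0.0004,-0.0076,0],"delta_rot":[0,0,-0.01667],"fingers":-1},{"dp":[-0.0004,-0.0076,0],"delta_rot":[0,0,-0.01667],"fingers":-1},{"dp":[-0.0004,-0.0076,0],"delta_rot":[0,0,-0.01667],"fingers":-1},{"dp":[-0.0004,-0.0076,0],"delta_rot":[0,0,-0.01667],"fingers":-1},{"dp":[-0.0004,-0.0076,0],"delta_rot":[0,0,-0.01667],"fingers":-1}]'>/dev/null; python3 st.py
```

```text
t 9.63 tcp [0.4392 0.0314 0.1333] yaw 151.3 orbit 154.47 tiprho 39.16 rho 0.0388 tilt [ 0.0044 -0.0005] q6 -1.255 Ftool [ 1.9  0.6 -1.1] C in tool mm [-38.8   2.1]
```

```bash
python3 -m crank '[{"dp":[-0.004,-0.0076,0],"delta_rot":[0,0,-0.01667],"fingers":-1},{"dp":[-0.001,-0.0076,0],"delta_rot":[0,0,-0.01667],"fingers":-1},{"dp":[-0.0008,-0.0076,0],"delta_rot":[0,0,-0.01667],"fingers":-1},{"dp":[-0.0008,-0.0076,0],"delta_rot":[0,0,-0.01667],"fingers":-1},{"dp":[-0.0008,-0.0076,0],"delta_rot":[0,0,-0.01667],"fingers":-1},{"dp":[-0.0008,-0.0076,0],"delta_rot":[0,0,-0.01667],"fingers":-1}]'>/dev/null; python3 st.py
python3 -m crank '[{"dp":[-0.0006,-0.0076,0],"delta_rot":[0,0,-0.01667],"fingers":-1},{"dp":[-0.0006,-0.0076,0],"delta_rot":[0,0,-0.01667],"fingers":-1},{"dp":[-0.0006,-0.0076,0],"delta_rot":[0,0,-0.01667],"fingers":-1},{"dp":[-0.0006,-0.0076,0],"delta_rot":[0,0,-0.01667],"fingers":-1},{"dp":[-0.0006,-0.0076,0],"delta_rot":[0,0,-0.01667],"fingers":-1},{"dp":[-0.0006,-0.0076,0],"delta_rot":[0,0,-0.01667],"fingers":-1}]'>/dev/null; python3 st.py
```

```text
t 10.13 tcp [0.4362 0.0083 0.1331] yaw -172.67 orbit -170.45 tiprho 39.08 rho 0.0385 tilt [0.0076 0.0033] q6 -1.938 Ftool [ 3.8  1.2 -1.9] C in tool mm [-38.5   1.5]
t 10.63 tcp [ 0.4466 -0.0122  0.1331] yaw -136.63 orbit -135.74 tiprho 38.89 rho 0.0386 tilt [0.0045 0.0067] q6 -2.605 Ftool [ 4.6  2.6 -3.4] C in tool mm [-38.6   0.6]
```

```bash
python3 -m crank '[{"dp":[0.0205,0,0],"delta_rot":[0,0,0],"fingers":-1},{"dp":[0.0205,0,0],"delta_rot":[0,0,0],"fingers":-1},{"dp":[-0.0157,-0.0307,0],"delta_rot":[0,0,0],"fingers":-1},{"dp":[-0.0157,-0.0307,0],"delta_rot":[0,0,0],"fingers":-1},{"dp":[-0.0157,-0.0307,0],"delta_rot":[0,0,0],"fingers":-1},{"dp":[0,0,0],"delta_rot":[0,0,0.0193],"fingers":-1},{"dp":[0,0,0],"delta_rot":[0,0,0.0193],"fingers":-1},{"dp":[0,0,0],"delta_rot":[0,0,0.0193],"fingers":-1},{"dp":[0,0,0],"delta_rot":[0,0,0.0193],"fingers":-1},{"dp":[0,0,0],"delta_rot":[0,0,0.0193],"fingers":-1},{"dp":[0,0,0],"delta_rot":[0,0,0.0193],"fingers":-1}]'>/dev/null; python3 st.py;  python3 - <<'E'
from h import *
p,_=manip.snapshot('top');q,_=manip.snapshot('side')
c=cv2.resize(p[235:295,295:375],None,fx=5,fy=5,interpolation=cv2.INTER_CUBIC)[:,:,::-1]
c2=cv2.resize(q[235:295,255:335],None,fx=5,fy=5,interpolation=cv2.INTER_CUBIC)[:,:,::-1]
cv2.imwrite('pics/c.png',np.hstack([c,c2]))
E
```

```text
t 11.55 tcp [ 0.4827 -0.0446  0.1333] yaw -179.04 orbit -81.87 tiprho 59.9 rho 0.0599 tilt [0.0003 0.0003] q6 -1.911 Ftool [ 0.7  0.8 -0. ] C in tool mm [ 7.5 59.4]
```

View pics/c.png

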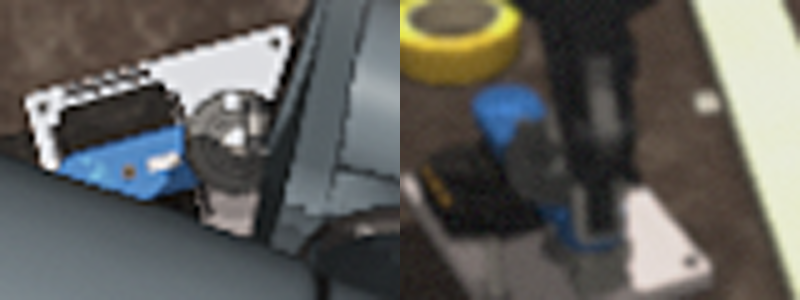

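Top view: the nut is at about (238,140) and its mark at (233,102), so the azimuth is about 3° and the nut has turned about 257°. I'll finish the rewind.

```bash
python3 -m crank '[{"dp":[0,0,0],"delta_rot":[0,0,0.0193],"fingers":-1},{"dp":[0,0,0],"delta_rot":[0,0,0.0193],"fingers":-1},{"dp":[0,0,0],"delta_rot":[0,0,0.0193],"fingers":-1},{"dp":[0,0,0],"delta_rot":[0,0,0.0193],"fingers":-1},{"dp":[0,0,0],"delta_rot":[0,0,0.0193],"fingers":-1},{"dp":[0,0,0],"delta_rot":[0,0,0.0193],"fingers":-1},{"dp":[0,0,0],"delta_rot":[0,0,0.0193],"fingers":-1},{"dp":[0,0,0],"delta_rot":[0,0,0.0193],"fingers":-1},{"dp":[0,0,0],"delta_rot":[0,0,0.0193],"fingers":-1},{"dp":[0,0,0],"delta_rot":[0,0,0.0193],"fingers":-1},{"dp":[0,0,0],"delta_rot":[0,0,0.0193],"fingers":-1},{"dp":[0,0,0],"delta_rot":[0,0,0.0193],"fingers":-1}]'>/dev/null
python3 -m crank '[{"dp":[0,0,0],"delta_rot":[0,0,0.0193],"fingers":-1},{"dp":[0,0,0],"delta_rot":[0,0,0.0193],"fingers":-1},{"dp":[0,0,0],"delta_rot":[0,0,0.0193],"fingers":-1},{"dp":[0,0,0],"delta_rot":[0,0,0.0193],"fingers":-1},{"dp":[0,0,0],"delta_rot":[0,0,0.0193],"fingers":-1},{"dp":[0,0,0],"delta_rot":[0,0,0.0193],"fingers":-1},{"dp":[0,0,0],"delta_rot":[0,0,0.0193],"fingers":-1},{"dp":[0,0,0],"delta_rot":[0,0,0.0193],"fingers":-1},{"dp":[0,0,0],"delta_rot":[0,0,0.0193],"fingers":-1},{"dp":[0,0,0],"delta_rot":[0,0,0.0193],"fingers":-1},{"dp":[0,0,0],"delta_rot":[0,0,0.0193],"fingers":-1},{"dp":[0,0,0],"delta_rot":[0,0,0.0193],"fingers":-1}]'>/dev/null
python3 -m crank '[{"dp":[0,0,0],"delta_rot":[0,0,0.0193],"fingers":-1},{"dp":[0,0,0],"delta_rot":[0,0,0.0193],"fingers":-1},{"dp":[0,0,0],"delta_rot":[0,0,0.0193],"fingers":-1},{"dp":[0,0,0],"delta_rot":[0,0,0.0193],"fingers":-1},{"dp":[0,0,0],"delta_rot":[0,0,0.0193],"fingers":-1},{"dp":[0,0,0],"delta_rot":[0,0,0.0193],"fingers":-1},{"dp":[0,0,0],"delta_rot":[0,0,0.0193],"fingers":-1},{"dp":[0,0,0],"delta_rot":[0,0,0.0193],"fingers":-1},{"dp":[0,0,0],"delta_rot":[0,0,0.0193],"fingers":-1},{"dp":[0,0,0],"delta_rot":[0,0,0.0193],"fingers":-1},{"dp":[0,0,0],"delta_rot":[0,0,0.0193],"fingers":-1},{"dp":[0,0,0],"delta_rot":[0,0,0.0193],"fingers":-1}]'>/dev/null; python3 -m crank '[{"dp":[0,0,0],"delta_rot":[0,0,0.0193],"fingers":-1},{"dp":[0,0,0],"delta_rot":[0,0,0.0193],"fingers":-1},{"dp":[0,0,0],"delta_rot":[0,0,0],"fingers":-1}]'>/dev/null;python3 st.py
```

```text
t 14.9 tcp [ 0.483  -0.0444  0.1334] yaw -82.52 orbit -81.57 tiprho 59.71 rho 0.0597 tilt [-0.0002  0.0001] q6 2.688 Ftool [-0.   0.1 -0. ] C in tool mm [-59.7   1. ]
```

```bash
python3 -m crank '[{"dp":[-0.018,0.002,0],"delta_rot":[0,0,0],"fingers":-1},{"dp":[-0.018,0,0],"delta_rot":[0,0,0],"fingers":-1},{"dp":[-0.006,0,0],"delta_rot":[0,0,0],"fingers":-1},{"dp":[-0.004,0,0],"delta_rot":[0,0,0],"fingers":-1},{"dp":[0,0,0],"delta_rot":[0,0,0],"fingers":-1}]'>/dev/null;python3 st.py
python3 -m crank '[{"dp":[-0.0004,-0.0077,0],"delta_rot":[0,0,-0.01667],"fingers":-1},{"dp":[-0.0004,-0.0077,0],"delta_rot":[0,0,-0.01667],"fingers":-1},{"dp":[-0.0004,-0.0077,0],"delta_rot":[0,0,-0.01667],"fingers":-1},{"dp":[-0.0004,-0.0077,0],"delta_rot":[0,0,-0.01667],"fingers":-1},{"dp":[-0.0004,-0.0077,0],"delta_rot":[0,0,-0.01667],"fingers":-1},{"dp":[-0.0004,-0.0077,0],"delta_rot":[0,0,-0.01667],"fingers":-1}]'>/dev/null; python3 st.py
```

```text
t 15.32 tcp [ 0.4807 -0.0227  0.1337] yaw -82.08 orbit -80.19 tiprho 38.34 rho 0.038 tilt [ 0.0048 -0.0031] q6 2.73 Ftool [9.7 0.6 1.8] C in tool mm [-38.    1.3]
t 15.82 tcp [ 0.5014 -0.0122  0.1338] yaw -45.93 orbit -44.66 tiprho 38.62 rho 0.0383 tilt [ 0.0044 -0.0012] q6 2.127 Ftool [3.8 1.6 0.8] C in tool mm [-38.3   0.8]
```

```bash
python3 -m crank '[{"dp":[-0.0025,-0.0077,0],"delta_rot":[0,0,-0.01667],"fingers":-1},{"dp":[-0.0006,-0.0077,0],"delta_rot":[0,0,-0.01667],"fingers":-1},{"dp":[-0.0006,-0.0077,0],"delta_rot":[0,0,-0.01667],"fingers":-1},{"dp":[-0.0006,-0.0077,0],"delta_rot":[0,0,-0.01667],"fingers":-1},{"dp":[-0.0006,-0.0077,0],"delta_rot":[0,0,-0.01667],"fingers":-1},{"dp":[-0.0004,-0.0077,0],"delta_rot":[0,0,-0.01667],"fingers":-1},{"dp":[-0.0004,-0.0077,0],"delta_rot":[0,0,-0.01667],"fingers":-1}]'>/dev/null; python3 st.py
```

```text
t 16.4 tcp [0.5125 0.0131 0.1341] yaw -3.94 orbit -2.4 tiprho 38.74 rho 0.0383 tilt [0.0063 0.0013] q6 1.448 Ftool [ 2.8  2.4 -1.3] C in tool mm [-38.3   1. ]
```

```bash
python3 -m crank '[{"dp":[-0.0004,-0.0077,0],"delta_rot":[0,0,-0.01667],"fingers":-1},{"dp":[-0.0004,-0.0077,0],"delta_rot":[0,0,-0.01667],"fingers":-1},{"dp":[-0.0004,-0.0077,0],"delta_rot":[0,0,-0.01667],"fingers":-1},{"dp":[-0.0004,-0.0077,0],"delta_rot":[0,0,-0.01667],"fingers":-1},{"dp":[-0.0004,-0.0077,0],"delta_rot":[0,0,-0.01667],"fingers":-1}]'>/dev/null; python3 st.py
```

```text
t 16.82 tcp [0.5084 0.0324 0.1339] yaw 26.05 orbit 27.43 tiprho 38.78 rho 0.0385 tilt [0.0042 0.0029] q6 0.96 Ftool [3.1 0.5 0.1] C in tool mm [-38.5   0.9]
```

```bash
python3 -m crank '[{"dp":[-0.0035,-0.0077,0],"delta_rot":[0,0,-0.01667],"fingers":-1},{"dp":[-0.0014,-0.0077,0],"delta_rot":[0,0,-0.01667],"fingers":-1},{"dp":[-0.0005,-0.0077,0],"delta_rot":[0,0,-0.01667],"fingers":-1},{"dp":[-0.0005,-0.0077,0],"delta_rot":[0,0,-0.01667],"fingers":-1},{"dp":[-0.0005,-0.0077,0],"delta_rot":[0,0,-0.01667],"fingers":-1},{"dp":[-0.0005,-0.0077,0],"delta_rot":[0,0,-0.01667],"fingers":-1}]'>/dev/null; python3 st.py
```

```text
t 17.32 tcp [0.4921 0.0486 0.1342] yaw 61.99 orbit 62.14 tiprho 38.65 rho 0.0383 tilt [0.0048 0.0078] q6 0.358 Ftool [ 8.   2.1 -0.6] C in tool mm [-38.3   0.1]
```

```bash
python3 -m crank '[{"dp":[-0.0005,-0.0077,0],"delta_rot":[0,0,-0.01667],"fingers":-1},{"dp":[-0.0005,-0.0077,0],"delta_rot":[0,0,-0.01667],"fingers":-1},{"dp":[-0.0005,-0.0077,0],"delta_rot":[0,0,-0.01667],"fingers":-1},{"dp":[-0.0005,-0.0077,0],"delta_rot":[0,0,-0.01667],"fingers":-1},{"dp":[-0.0005,-0.0077,0],"delta_rot":[0,0,-0.01667],"fingers":-1}]'>/dev/null; python3 st.py
```

```text
t 17.73 tcp [0.4715 0.0533 0.1342] yaw 92.0 orbit 93.96 tiprho 38.82 rho 0.0387 tilt [0.0013 0.0046] q6 -0.163 Ftool [ 5.9  1.8 -5.1] C in tool mm [-38.7   1.3]
```

```bash
python3 -m crank '[{"dp":[-0.0008,-0.0077,0],"delta_rot":[0,0,-0.01667],"fingers":-1},{"dp":[-0.0008,-0.0077,0],"delta_rot":[0,0,-0.01667],"fingers":-1},{"dp":[-0.0008,-0.0077,0],"delta_rot":[0,0,-0.01667],"fingers":-1},{"dp":[-0.0008,-0.0077,0],"delta_rot":[0,0,-0.01667],"fingers":-1},{"dp":[-0.0008,-0.0077,0],"delta_rot":[0,0,-0.01667],"fingers":-1}]'>/dev/null; python3 st.py
```

```text
t 18.15 tcp [0.4516 0.0465 0.1337] yaw 122.06 orbit 125.35 tiprho 39.09 rho 0.039 tilt [0.0009 0.0004] q6 -0.706 Ftool [ 2.4  1.2 -0.5] C in tool mm [-39.    2.2]
```

```bash
python3 -m crank '[{"dp":[-0.0008,-0.0077,0],"delta_rot":[0,0,-0.01667],"fingers":-1},{"dp":[-0.0008,-0.0077,0],"delta_rot":[0,0,-0.01667],"fingers":-1},{"dp":[-0.0008,-0.0077,0],"delta_rot":[0,0,-0.01667],"fingers":-1},{"dp":[-0.0008,-0.0077,0],"delta_rot":[0,0,-0.01667],"fingers":-1},{"dp":[-0.0008,-0.0077,0],"delta_rot":[0,0,-0.01667],"fingers":-1}]'>/dev/null; python3 st.py
```

```text
t 18.57 tcp [0.4388 0.0314 0.1334] yaw 152.09 orbit 154.71 tiprho 39.22 rho 0.0391 tilt [ 0.0016 -0.0002] q6 -1.268 Ftool [ 1.6  0.5 -0.4] C in tool mm [-39.1   1.8]
```

```bash
python3 -m crank '[{"dp":[-0.0025,0,0],"delta_rot":[0,0,0],"fingers":-1},{"dp":[-0.0025,-0.0077,0],"delta_rot":[0,0,-0.01667],"fingers":-1},{"dp":[-0.001,-0.0077,0],"delta_rot":[0,0,-0.01667],"fingers":-1},{"dp":[-0.001,-0.0077,0],"delta_rot":[0,0,-0.01667],"fingers":-1},{"dp":[-0.001,-0.0077,0],"delta_rot":[0,0,-0.01667],"fingers":-1},{"dp":[-0.001,-0.0077,0],"delta_rot":[0,0,-0.01667],"fingers":-1}]'>/dev/null; python3 st.py
```

```text
t 19.07 tcp [0.4357 0.012  0.1332] yaw -178.12 orbit -175.92 tiprho 39.12 rho 0.0386 tilt [0.0069 0.0021] q6 -1.834 Ftool [ 4.6  2.2 -2.4] C in tool mm [-38.6   1.5]
```

```bash
python3 -m crank '[{"dp":[-0.0007,-0.0077,0],"delta_rot":[0,0,-0.01667],"fingers":-1},{"dp":[-0.0007,-0.0077,0],"delta_rot":[0,0,-0.01667],"fingers":-1},{"dp":[-0.0007,-0.0077,0],"delta_rot":[0,0,-0.01667],"fingers":-1},{"dp":[-0.0007,-0.0077,0],"delta_rot":[0,0,-0.01667],"fingers":-1},{"dp":[-0.0007,-0.0077,0],"delta_rot":[0,0,-0.01667],"fingers":-1},{"dp":[-0.0007,-0.0077,0],"delta_rot":[0,0,-0.01667],"fingers":-1},{"dp":[-0.0007,-0.0077,0],"delta_rot":[0,0,-0.01667],"fingers":-1}]'>/dev/null; python3 st.py
```

```text
t 19.65 tcp [ 0.4469 -0.0125  0.1332] yaw -136.07 orbit -135.07 tiprho 38.88 rho 0.0386 tilt [0.0043 0.006 ] q6 -2.615 Ftool [ 5.5  3.2 -3. ] C in tool mm [-38.6   0.7]
```

```bash
python3 -m crank '[{"dp":[0.0205,0,0],"delta_rot":[0,0,0],"fingers":-1},{"dp":[0.0205,0,0],"delta_rot":[0,0,0],"fingers":-1},{"dp":[-0.0157,-0.0307,0],"delta_rot":[0,0,0],"fingers":-1},{"dp":[-0.0157,-0.0307,0],"delta_rot":[0,0,0],"fingers":-1},{"dp":[-0.0157,-0.0307,0],"delta_rot":[0,0,0],"fingers":-1},{"dp":[0,0,0],"delta_rot":[0,0,0.0193],"fingers":-1},{"dp":[0,0,0],"delta_rot":[0,0,0.0193],"fingers":-1},{"dp":[0,0,0],"delta_rot":[0,0,0.0193],"fingers":-1},{"dp":[0,0,0],"delta_rot":[0,0,0.0193],"fingers":-1},{"dp":[0,0,0],"delta_rot":[0,0,0.0193],"fingers":-1},{"dp":[0,0,0],"delta_rot":[0,0,0.0193],"fingers":-1}]'>/dev/null; python3 st.py;  python3 - <<'E'
from h import *
p,_=manip.snapshot('top');q,_=manip.snapshot('side')
c=cv2.resize(p[235:295,295:375],None,fx=5,fy=5,interpolation=cv2.INTER_CUBIC)[:,:,::-1]
c2=cv2.resize(q[235:295,255:335],None,fx=5,fy=5,interpolation=cv2.INTER_CUBIC)[:,:,::-1]
cv2.imwrite('pics/d.png',np.hstack([c,c2]))
E
```

```text
t 20.57 tcp [ 0.4833 -0.0449  0.1334] yaw -178.6 orbit -81.36 tiprho 60.32 rho 0.0603 tilt [-0.0002 -0.    ] q6 -1.919 Ftool [0.7 0.7 1. ] C in tool mm [ 7.6 59.9]
```

View pics/d.png

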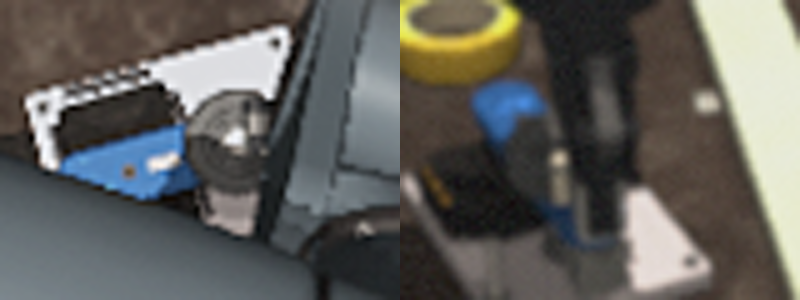

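The side view shows the mark at (558,175) on the near rim, at an azimuth of about 252°. That puts the nut at about 506° total, so about 214° is left. The strap hasn't moved. I'll rewind again.

```bash
python3 -m crank '[{"dp":[0,0,0],"delta_rot":[0,0,0.0193],"fingers":-1},{"dp":[0,0,0],"delta_rot":[0,0,0.0193],"fingers":-1},{"dp":[0,0,0],"delta_rot":[0,0,0.0193],"fingers":-1},{"dp":[0,0,0],"delta_rot":[0,0,0.0193],"fingers":-1},{"dp":[0,0,0],"delta_rot":[0,0,0.0193],"fingers":-1},{"dp":[0,0,0],"delta_rot":[0,0,0.0193],"fingers":-1},{"dp":[0,0,0],"delta_rot":[0,0,0.0193],"fingers":-1},{"dp":[0,0,0],"delta_rot":[0,0,0.0193],"fingers":-1},{"dp":[0,0,0],"delta_rot":[0,0,0.0193],"fingers":-1},{"dp":[0,0,0],"delta_rot":[0,0,0.0193],"fingers":-1},{"dp":[0,0,0],"delta_rot":[0,0,0.0193],"fingers":-1},{"dp":[0,0,0],"delta_rot":[0,0,0.0193],"fingers":-1}]'>/dev/null
python3 -m crank '[{"dp":[0,0,0],"delta_rot":[0,0,0.0193],"fingers":-1},{"dp":[0,0,0],"delta_rot":[0,0,0.0193],"fingers":-1},{"dp":[0,0,0],"delta_rot":[0,0,0.0193],"fingers":-1},{"dp":[0,0,0],"delta_rot":[0,0,0.0193],"fingers":-1},{"dp":[0,0,0],"delta_rot":[0,0,0.0193],"fingers":-1},{"dp":[0,0,0],"delta_rot":[0,0,0.0193],"fingers":-1},{"dp":[0,0,0],"delta_rot":[0,0,0.0193],"fingers":-1},{"dp":[0,0,0],"delta_rot":[0,0,0.0193],"fingers":-1},{"dp":[0,0,0],"delta_rot":[0,0,0.0193],"fingers":-1},{"dp":[0,0,0],"delta_rot":[0,0,0.0193],"fingers":-1},{"dp":[0,0,0],"delta_rot":[0,0,0.0193],"fingers":-1},{"dp":[0,0,0],"delta_rot":[0,0,0.0193],"fingers":-1}]'>/dev/null
python3 -m crank '[{"dp":[0,0,0],"delta_rot":[0,0,0.0193],"fingers":-1},{"dp":[0,0,0],"delta_rot":[0,0,0.0193],"fingers":-1},{"dp":[0,0,0],"delta_rot":[0,0,0.0193],"fingers":-1},{"dp":[0,0,0],"delta_rot":[0,0,0.0193],"fingers":-1},{"dp":[0,0,0],"delta_rot":[0,0,0.0193],"fingers":-1},{"dp":[0,0,0],"delta_rot":[0,0,0.0193],"fingers":-1},{"dp":[0,0,0],"delta_rot":[0,0,0.0193],"fingers":-1},{"dp":[0,0,0],"delta_rot":[0,0,0.0193],"fingers":-1},{"dp":[0,0,0],"delta_rot":[0,0,0.0193],"fingers":-1},{"dp":[0,0,0],"delta_rot":[0,0,0.0193],"fingers":-1},{"dp":[0,0,0],"delta_rot":[0,0,0.0193],"fingers":-1},{"dp":[0,0,0],"delta_rot":[0,0,0.0193],"fingers":-1}]'>/dev/null; python3 -m crank '[{"dp":[0,0,0],"delta_rot":[0,0,0.0193],"fingers":-1},{"dp":[0,0,0],"delta_rot":[0,0,0.0193],"fingers":-1},{"dp":[0,0,0],"delta_rot":[0,0,0],"fingers":-1}]'>/dev/null;python3 st.py
python3 -m crank '[{"dp":[-0.018,0.002,0],"delta_rot":[0,0,0],"fingers":-1},{"dp":[-0.018,0,0],"delta_rot":[0,0,0],"fingers":-1},{"dp":[-0.006,0,0],"delta_rot":[0,0,0],"fingers":-1},{"dp":[-0.004,0,0],"delta_rot":[0,0,0],"fingers":-1},{"dp":[0,0,0],"delta_rot":[0,0,0],"fingers":-1}]'>/dev/null;python3 st.py
```

```text
t 23.92 tcp [ 0.4834 -0.0448  0.1334] yaw -82.12 orbit -81.16 tiprho 60.19 rho 0.0602 tilt [-0. -0.] q6 2.681 Ftool [-0.5 -0.1 -0.4] C in tool mm [-60.2   1. ]
t 24.33 tcp [ 0.4806 -0.0229  0.1336] yaw -81.75 orbit -80.29 tiprho 38.44 rho 0.0381 tilt [ 0.004  -0.0024] q6 2.723 Ftool [8.4 0.7 1.9] C in tool mm [-38.1   1. ]
```

```bash
python3 -m crank '[{"dp":[-0.0008,-0.0077,0],"delta_rot":[0,0,-0.01667],"fingers":-1},{"dp":[-0.0008,-0.0077,0],"delta_rot":[0,0,-0.01667],"fingers":-1},{"dp":[-0.0008,-0.0077,0],"delta_rot":[0,0,-0.01667],"fingers":-1},{"dp":[-0.0008,-0.0077,0],"delta_rot":[0,0,-0.01667],"fingers":-1},{"dp":[-0.0008,-0.0077,0],"delta_rot":[0,0,-0.01667],"fingers":-1},{"dp":[-0.0008,-0.0077,0],"delta_rot":[0,0,-0.01667],"fingers":-1}]'>/dev/null; python3 st.py
python3 -m crank '[{"dp":[-0.0008,-0.0077,0],"delta_rot":[0,0,-0.01667],"fingers":-1},{"dp":[-0.0008,-0.0077,0],"delta_rot":[0,0,-0.01667],"fingers":-1},{"dp":[-0.0008,-0.0077,0],"delta_rot":[0,0,-0.01667],"fingers":-1},{"dp":[-0.0008,-0.0077,0],"delta_rot":[0,0,-0.01667],"fingers":-1},{"dp":[-0.0008,-0.0077,0],"delta_rot":[0,0,-0.01667],"fingers":-1},{"dp":[-0.0008,-0.0077,0],"delta_rot":[0,0,-0.01667],"fingers":-1}]'>/dev/null; python3 st.py
```

```text
t 24.83 tcp [ 0.5017 -0.0118  0.1338] yaw -45.57 orbit -43.93 tiprho 38.58 rho 0.0382 tilt [ 0.0056 -0.0017] q6 2.122 Ftool [ 4.9  2.6 -0.2] C in tool mm [-38.2   1.1]
t 25.33 tcp [0.512  0.0095 0.1341] yaw -9.59 orbit -7.85 tiprho 38.69 rho 0.0382 tilt [0.0073 0.0009] q6 1.539 Ftool [3.5 1.7 0.3] C in tool mm [-38.1   1.2]
```

```bash
python3 -m crank '[{"dp":[-0.002,-0.0077,0],"delta_rot":[0,0,-0.01667],"fingers":-1},{"dp":[-0.0012,-0.0077,0],"delta_rot":[0,0,-0.01667],"fingers":-1},{"dp":[-0.0008,-0.0077,0],"delta_rot":[0,0,-0.01667],"fingers":-1},{"dp":[-0.0008,-0.0077,0],"delta_rot":[0,0,-0.01667],"fingers":-1},{"dp":[-0.0008,-0.0077,0],"delta_rot":[0,0,-0.01667],"fingers":-1},{"dp":[-0.0008,-0.0077,0],"delta_rot":[0,0,-0.01667],"fingers":-1}]'>/dev/null; python3 st.py
python3 -m crank '[{"dp":[-0.0008,-0.0077,0],"delta_rot":[0,0,-0.01667],"fingers":-1},{"dp":[-0.0008,-0.0077,0],"delta_rot":[0,0,-0.01667],"fingers":-1},{"dp":[-0.0008,-0.0077,0],"delta_rot":[0,0,-0.01667],"fingers":-1},{"dp":[-0.0008,-0.0077,0],"delta_rot":[0,0,-0.01667],"fingers":-1},{"dp":[-0.0008,-0.0077,0],"delta_rot":[0,0,-0.01667],"fingers":-1},{"dp":[-0.0008,-0.0077,0],"delta_rot":[0,0,-0.01667],"fingers":-1}]'>/dev/null; python3 st.py
```

```text
t 25.83 tcp [0.5078 0.0326 0.1344] yaw 26.39 orbit 28.01 tiprho 38.72 rho 0.0381 tilt [0.0084 0.0055] q6 0.954 Ftool [ 4.2  1.3 -1.3] C in tool mm [-38.1   1.1]
t 26.33 tcp [0.491  0.0491 0.1345] yaw 62.35 orbit 63.92 tiprho 38.7 rho 0.0383 tilt [0.0051 0.0089] q6 0.352 Ftool [ 7.5  2.7 -2.9] C in tool mm [-38.3   1.1]
```

```bash
python3 -m crank '[{"dp":[-0.0012,-0.0077,0],"delta_rot":[0,0,-0.01667],"fingers":-1},{"dp":[-0.0012,-0.0077,0],"delta_rot":[0,0,-0.01667],"fingers":-1},{"dp":[-0.0012,-0.0077,0],"delta_rot":[0,0,-0.01667],"fingers":-1},{"dp":[-0.0012,-0.0077,0],"delta_rot":[0,0,-0.01667],"fingers":-1},{"dp":[-0.0012,-0.0077,0],"delta_rot":[0,0,-0.01667],"fingers":-1},{"dp":[-0.0012,-0.0077,0],"delta_rot":[0,0,-0.01667],"fingers":-1}]'>/dev/null; python3 st.py
python3 -m crank '[{"dp":[-0.0012,-0.0077,0],"delta_rot":[0,0,-0.01667],"fingers":-1},{"dp":[-0.0012,-0.0077,0],"delta_rot":[0,0,-0.01667],"fingers":-1},{"dp":[-0.0012,-0.0077,0],"delta_rot":[0,0,-0.01667],"fingers":-1},{"dp":[-0.0012,-0.0077,0],"delta_rot":[0,0,-0.01667],"fingers":-1},{"dp":[-0.0012,-0.0077,0],"delta_rot":[0,0,-0.01667],"fingers":-1},{"dp":[-0.0012,-0.0077,0],"delta_rot":[0,0,-0.01667],"fingers":-1}]'>/dev/null; python3 st.py
```

```text
t 26.83 tcp [0.4652 0.0523 0.1345] yaw 98.33 orbit 103.53 tiprho 38.79 rho 0.0386 tilt [0.0022 0.0039] q6 -0.28 Ftool [11.6  2.4 -7.8] C in tool mm [-38.5   3.5]
t 27.33 tcp [0.4435 0.039  0.1336] yaw 134.43 orbit 141.65 tiprho 39.38 rho 0.0392 tilt [ 0.0025 -0.0007] q6 -0.942 Ftool [ 3.   1.6 -1.1] C in tool mm [-38.9   4.9]
```

```bash
python3 -m crank '[{"dp":[0.023,0,0],"delta_rot":[0,0,0],"fingers":-1},{"dp":[0.023,0,0],"delta_rot":[0,0,0],"fingers":-1},{"dp":[0,0,-0.03],"delta_rot":[0,0,0],"fingers":-1},{"dp":[0,0,-0.04],"delta_rot":[0,0,0],"fingers":-1},{"dp":[0,0,0],"delta_rot":[0,0,0.0195],"fingers":-1},{"dp":[0,0,0],"delta_rot":[0,0,0.0195],"fingers":-1},{"dp":[0,0,0],"delta_rot":[0,0,0.0195],"fingers":-1},{"dp":[0,0,0],"delta_rot":[0,0,0.0195],"fingers":-1},{"dp":[0,0,0],"delta_rot":[0,0,0.0195],"fingers":-1},{"dp":[0,0,0],"delta_rot":[0,0,0.0195],"fingers":-1},{"dp":[0,0,0],"delta_rot":[0,0,0.0195],"fingers":-1},{"dp":[0,0,0],"delta_rot":[0,0,0.0195],"fingers":-1}]'>/dev/null; python3 st.py;  python3 - <<'E'
from h import *
p,_=manip.snapshot('top');q,_=manip.snapshot('side')
c=cv2.resize(p[235:295,295:375],None,fx=5,fy=5,interpolation=cv2.INTER_CUBIC)[:,:,::-1]
c2=cv2.resize(q[235:295,255:335],None,fx=5,fy=5,interpolation=cv2.INTER_CUBIC)[:,:,::-1]
cv2.imwrite('pics/e.png',np.hstack([c,c2]))
E
```

```text
t 28.33 tcp [0.428  0.0551 0.1683] yaw 77.42 orbit 138.83 tiprho 61.37 rho 0.0614 tilt [-0.0001 -0.0009] q6 0.087 Ftool [ 0.2  0.6 -1.1] C in tool mm [-29.4  53.9]
```

View pics/e.png

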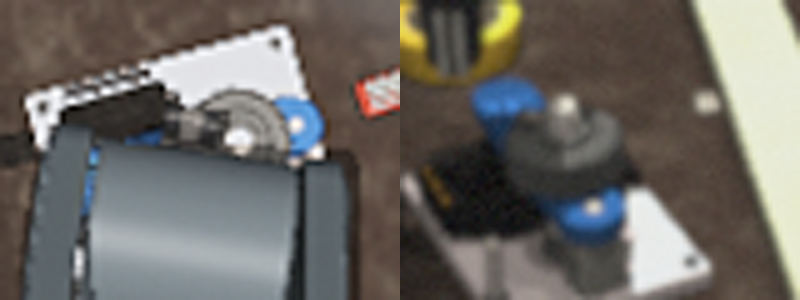

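Side view: the nut's top face at (565,165) shows no mark on the near side, so the mark is on the far, strap side as expected near 720°. The strap is still in place. I'll move over to the strap's far side and then check the mark numerically.

```bash
python3 -m crank '[{"dp":[0.0386,0.0377,0],"delta_rot":[0,0,0],"fingers":-1},{"dp":[0.0386,0.0377,0],"delta_rot":[0,0,0],"fingers":-1},{"dp":[0.0386,0.0377,0],"delta_rot":[0,0,0],"fingers":-1},{"dp":[0,0,0],"delta_rot":[0,0,0],"fingers":-1}]'>/dev/null; python3 st.py;  python3 - <<'E'
from h import *
p,_=manip.snapshot('top'); c=manip.camera_model('top')
RR=R.from_quat(c['attitude']).as_matrix()
def proj(P):
    v=RR.T@(np.array(P)-c['origin']); return c['cx']+c['fx']*v[0]/-v[2], c['cy']-c['fy']*v[1]/-v[2]
g=cv2.cvtColor(p,cv2.COLOR_RGB2GRAY).astype(np.float32)
g0=cv2.cvtColor(np.load('pics/top0.npz')['p'],cv2.COLOR_RGB2GRAY).astype(np.float32)
def prof(g,z,C):
    o=[]
    for a in range(0,360,10):
        v=[cv2.getRectSubPix(g,(1,1),proj((C[0]+r*np.cos(np.radians(a)),C[1]+r*np.sin(np.radians(a)),z)))[0,0] for r in(.019,.022,.025)]
        o.append(int(np.mean(v)))
    return o
print(prof(g0,.0735,(.4728,.016)));print(prof(g,.0795,(.4728,.016)))
cc=cv2.resize(p[225:300,285:385],None,fx=6,fy=6,interpolation=cv2.INTER_CUBIC)[:,:,::-1]
cv2.imwrite('pics/f.png',cc)
E
```

```text
t 28.77 tcp [0.5014 0.101  0.169 ] yaw 78.08 orbit 72.52 tiprho 90.64 rho 0.0905 tilt [0.0022 0.0083] q6 0.187 Ftool [-0.1  1.6 -0.7] C in tool mm [-90.1  -8.8]
[132, 136, 128, 136, 130, 131, 133, 133, 119, 118, 174, 196, 135, 131, 133, 134, 138, 141, 128, 137, 138, 134, 136, 132, 132, 135, 138, 140, 139, 133, 139, 133, 136, 130, 127, 130]
[85, 78, 75, 111, 111, 109, 109, 110, 111, 111, 111, 110, 110, 110, 110, 112, 93, 86, 88, 93, 89, 91, 90, 90, 100, 115, 125, 128, 127, 117, 100, 102, 88, 88, 88, 86]
```

Only azimuths 30–150° are hidden, and the side camera shows no mark on its near side. So the mark lies in that hidden sector, which puts the nut between 644° and 764°, inside the tolerance. Next I'll descend beside the strap and turn the finger flush with it.

```bash
python3 -m crank '[{"dp":[0,0,0],"delta_rot":[0,0,-0.0194],"fingers":-1},{"dp":[0,0,0],"delta_rot":[0,0,-0.0194],"fingers":-1},{"dp":[0,0,0],"delta_rot":[0,0,-0.0194],"fingers":-1},{"dp":[0,0,0],"delta_rot":[0,0,-0.0194],"fingers":-1},{"dp":[0,0,0.034],"delta_rot":[0,0,0],"fingers":-1},{"dp":[0,0,0.034],"delta_rot":[0,0,0],"fingers":-1},{"dp":[0,0,0.034],"delta_rot":[0,0,0],"fingers":-1},{"dp":[0,0,0],"delta_rot":[0,0,0],"fingers":-1}]'>/dev/null; python3 st.py
python3 -m crank '[{"dp":[0,-0.014,0],"delta_rot":[0,0,0],"fingers":-1},{"dp":[0,-0.014,0],"delta_rot":[0,0,0],"fingers":-1},{"dp":[0,0,0],"delta_rot":[0,0,0],"fingers":-1}]'>/dev/null; python3 st.py
```

```text
t 29.48 tcp [0.4933 0.0987 0.115 ] yaw 105.83 orbit 77.18 tiprho 86.27 rho 0.0861 tilt [ 0.0022 -0.0074] q6 -0.301 Ftool [-0.5 -0.5  0.5] C in tool mm [-75.6 -41.3]
t 29.73 tcp [0.4808 0.0947 0.1181] yaw 105.78 orbit 85.27 tiprho 80.36 rho 0.0803 tilt [ 0.0006 -0.0022] q6 -0.309 Ftool [ 0.6 -1.2 -0.6] C in tool mm [-75.2 -28.1]
```

```bash
python3 -m crank '[{"dp":[0.0049,-0.0133,0],"delta_rot":[0,0,-0.0139],"fingers":-1},{"dp":[0.0049,-0.0133,0],"delta_rot":[0,0,-0.0139],"fingers":-1},{"dp":[0.0049,-0.0133,0],"delta_rot":[0,0,-0.0139],"fingers":-1},{"dp":[0.0049,-0.0133,0],"delta_rot":[0,0,-0.0139],"fingers":-1},{"dp":[0.0049,-0.0133,0],"delta_rot":[0,0,-0.0139],"fingers":-1},{"dp":[0.0049,-0.0133,0],"delta_rot":[0,0,-0.0139],"fingers":-1}]'>/dev/null; python3 st.py
python3 -m crank '[{"dp":[0.0049,-0.0133,0],"delta_rot":[0,0,-0.0139],"fingers":-1},{"dp":[0.0049,-0.0133,0],"delta_rot":[0,0,-0.0139],"fingers":-1},{"dp":[0.0049,-0.0133,0],"delta_rot":[0,0,-0.0139],"fingers":-1},{"dp":[0.0049,-0.0133,0],"delta_rot":[0,0,-0.0139],"fingers":-1},{"dp":[0.0049,-0.0133,0],"delta_rot":[0,0,-0.0139],"fingers":-1},{"dp":[0.0049,-0.0133,0],"delta_rot":[0,0,-0.0139],"fingers":-1}]'>/dev/null; python3 st.py
```

```text
t 30.23 tcp [0.4418 0.0889 0.1185] yaw 136.06 orbit 113.58 tiprho 80.83 rho 0.081 tilt [-0.0025  0.0022] q6 -0.854 Ftool [-0.7  0.7 -0.7] C in tool mm [-74.9 -31. ]
t 30.73 tcp [0.4086 0.0629 0.1185] yaw 166.08 orbit 143.69 tiprho 81.14 rho 0.0814 tilt [-0.003   0.0004] q6 -1.447 Ftool [0.2 0.4 0.3] C in tool mm [-75.2 -31. ]
```

```bash
python3 -m crank '[{"dp":[0.0049,-0.0133,0],"delta_rot":[0,0,-0.0139],"fingers":-1},{"dp":[0.0049,-0.0133,0],"delta_rot":[0,0,-0.0139],"fingers":-1},{"dp":[0.0049,-0.0133,0],"delta_rot":[0,0,-0.0139],"fingers":-1},{"dp":[0.0049,-0.0133,0],"delta_rot":[0,0,-0.0139],"fingers":-1},{"dp":[0.0049,-0.0133,0],"delta_rot":[0,0,-0.0139],"fingers":-1},{"dp":[0,0,0],"delta_rot":[0,0,0],"fingers":-1}]'>/dev/null; python3 st.py
python3 -m crank '[{"dp":[0,-0.006,0],"delta_rot":[0,0,0],"fingers":-1},{"dp":[0,0,0],"delta_rot":[0,0,0],"fingers":-1}]'>/dev/null; python3 st.py
python3 -m crank '[{"dp":[0,-0.006,0],"delta_rot":[0,0,0],"fingers":-1},{"dp":[0,0,0],"delta_rot":[0,0,0],"fingers":-1}]'>/dev/null; python3 st.py
```

```text
t 31.23 tcp [0.3938 0.0303 0.1183] yaw -169.15 orbit 169.0 tiprho 81.79 rho 0.0819 tilt [-0.0014 -0.0007] q6 -1.968 Ftool [0.7 0.5 0.2] C in tool mm [-76.  -30.5]
t 31.4 tcp [0.3943 0.028  0.1179] yaw -169.29 orbit 170.53 tiprho 80.96 rho 0.081 tilt [-0.0003 -0.0001] q6 -1.971 Ftool [ 0.6  0.4 -0.1] C in tool mm [-76.  -27.9]
t 31.57 tcp [0.3948 0.0252 0.1175] yaw -169.2 orbit 172.48 tiprho 80.06 rho 0.08 tilt [0.0002 0.0001] q6 -1.98 Ftool [-0.   0.9 -0.6] C in tool mm [-76.  -25.1]
```

```bash
python3 -m crank '[{"dp":[0,-0.006,0],"delta_rot":[0,0,-0.01],"fingers":-1},{"dp":[0,0,0],"delta_rot":[0,0,0],"fingers":-1}]'>/dev/null; python3 st.py
python3 -m crank '[{"dp":[0,-0.006,0],"delta_rot":[0,0,0],"fingers":-1},{"dp":[0,0,0],"delta_rot":[0,0,0],"fingers":-1}]'>/dev/null; python3 st.py
python3 - <<'E'
from h import *
p,_=manip.snapshot('top');q,_=manip.snapshot('side')
c=cv2.resize(p[235:295,295:375],None,fx=5,fy=5,interpolation=cv2.INTER_CUBIC)[:,:,::-1]
c2=cv2.resize(q[235:295,255:335],None,fx=5,fy=5,interpolation=cv2.INTER_CUBIC)[:,:,::-1]
cv2.imwrite('pics/g.png',np.hstack([c,c2]))
for n,im in(('top',p),('side',q)):
    h=cv2.cvtColor(im,cv2.COLOR_RGB2HSV); m=cv2.inRange(h,(95,100,40),(125,255,255)); r=np.zeros_like(m); r[235:300,255:375]=255
    v,u=np.where(m&r)
    if len(u): P=np.array([onz(n,a,b,.0555)[:2] for a,b in zip(u,v)]); print(n,len(u),P.mean(0),P.min(0),P.max(0))
E
```

```text
t 31.73 tcp [0.3946 0.0226 0.1174] yaw -165.56 orbit 174.36 tiprho 80.09 rho 0.0799 tilt [0.002  0.0013] q6 -2.051 Ftool [ 1.5  2.2 -1.8] C in tool mm [-75.1 -27.4]
t 31.9 tcp [0.3948 0.0205 0.1173] yaw -165.76 orbit 175.8 tiprho 79.81 rho 0.0796 tilt [0.0029 0.0029] q6 -2.056 Ftool [-2.8 11.3 -1.5] C in tool mm [-75.5 -25.2]
top 136 [0.46698568 0.01316462] [ 0.42334592 -0.01787518] [0.51488211 0.20993244]
side 582 [0.52184166 0.01473672] [ 0.39251715 -0.0443039 ] [0.67493047 0.12642432]
```

It meets the stop at 11 N. I'll back off, lift and clear the view.

```bash
python3 -m crank '[{"dp":[0,0.02,0],"delta_rot":[0,0,0],"fingers":-1},{"dp":[0,0.04,0],"delta_rot":[0,0,0],"fingers":-1},{"dp":[0,0.02,-0.06],"delta_rot":[0,0,0],"fingers":-1},{"dp":[0,0,-0.08],"delta_rot":[0,0,0],"fingers":-1},{"dp":[0,0,-0.08],"delta_rot":[0,0,0],"fingers":-1},{"dp":[0,0.07,-0.04],"delta_rot":[0,0,0],"fingers":-1},{"dp":[0,0.07,0],"delta_rot":[0,0,0],"fingers":-1},{"dp":[0,0.07,0],"delta_rot":[0,0,0],"fingers":-1},{"dp":[0,0.07,0],"delta_rot":[0,0,0],"fingers":-1},{"dp":[0,0.07,0],"delta_rot":[0,0,0],"fingers":-1},{"dp":[0,0.05,0],"delta_rot":[0,0,0],"fingers":-1},{"dp":[0,0,0],"delta_rot":[0,0,0],"fingers":-1}]'>/dev/null; python3 st.py
python3 - <<'E'
from h import *
p,_=manip.snapshot('top');q,_=manip.snapshot('side')
c=cv2.resize(p[230:300,285:385],None,fx=5,fy=5,interpolation=cv2.INTER_CUBIC)[:,:,::-1]
c2=cv2.resize(q[235:305,260:320],None,fx=5,fy=5,interpolation=cv2.INTER_CUBIC)[:,:,::-1]
cv2.imwrite('pics/i.png',np.hstack([c,c2]))
E
```

```text
t 33.0 tcp [0.3357 0.2554 0.2477] yaw -165.34 orbit 119.92 tiprho 277.46 rho 0.2777 tilt [-0.003   0.0012] q6 -1.444 Ftool [-0.2 -0.4  0.7] C in tool mm [ -73.1 -267.9]
```

View pics/i.png

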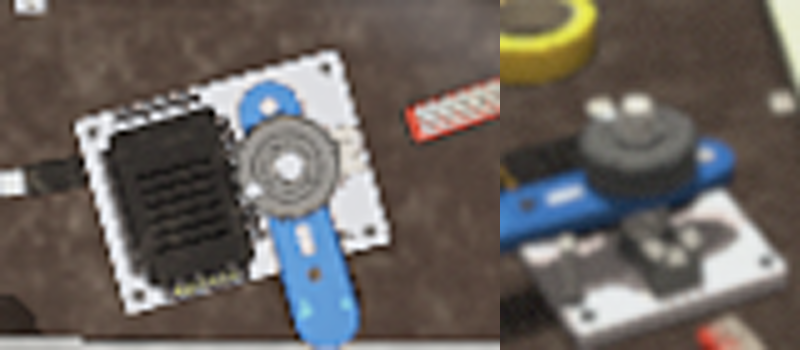

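Top view: the strap runs from (288,166) to (330,330), about 1.55 rad, against the stop. The mark at (252,188) is at an azimuth of about 119°, so the nut is at about 733° (12.8 rad). The controller is in its nest at (190,195). All the conditions are met, so I'm handing in.

```bash
python3 -c "
from station import manip
print(manip.sign_off())"
```

```text
the job is handed in; nothing more can be done
None
```

The job is handed in: the nut is about two turns loose (about 12.8 rad measured from its paint mark), the strap rests at its stop (about 1.55 rad), and the controller is still in its nest; the sign-off returned no verdict.

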